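# Free the rusted bolt and put the hammers away

## Task

The slide bolt on the hammer chest has rusted stiff: work it free with short back-and-forth strokes, easing it back each time it jams and gaining a little with every stroke, until it runs and you can draw it right back. Then pull the drawer open, put every steel-headed hammer that lies on the bench (there are two to four) into it, push the drawer fully shut and slide the bolt fully home again. Leave the hide mallet and the other things on the bench where they are.

Things in the scene. Friction and masses are not known exactly. Their poses are not given: they have to be found in the camera images.
- drawer (a joint): Travel of the drawer out of the chest along the chest's -x: 0 shut, 0.210 m at its end stop. Slides with about 3 N. It is held shut (2 mm of play) while the bolt stands in its keeper
- drawer_handle (a point): Middle of the drawer's pull: a level steel bar 10 mm thick, 90 mm long along the chest's y, its axis 42 mm ahead of the drawer front (37 mm free behind it), 72 mm above the bench, 72 mm left of the drawer's middle, on 10 mm posts near its ends. Moves with the drawer. Take it from above, one finger behind the bar
- drawer_floor (a point): Front edge of the drawer's inner floor (green felt), in the middle, 18 mm behind the chest's front when shut and 30 mm above the bench; axes as the chest's. Inside: x 0 to 228 mm, 264 mm wide (y), walls 50 mm and front 63 mm above the floor, 65 mm clear below the chest's top board. Fully out, x from 0 to 209 mm lies clear of the chest. Room for four hammers along x, head to tail
- bolt (a joint): Travel of the rusted bolt along the chest's +y: 0 home (rod in the keeper, drawer locked), clear of the keeper from 0.027, 0.046 m drawn right back. Friction 9 N. Drawn out it jams hard after 10 mm; force does not help. Easing it back about 10 mm (8 at least) breaks the rust; the next stroke then gains 5 mm before it jams again. After four jams it runs freely both ways
- bolt_knob (a point): Grip of the bolt: a rusted round knob 16 mm thick, standing straight out along the chest's -x from 20 to 56 mm off the drawer front. The point is on its axis 40 mm off the front, 78 mm above the bench, 100 mm right of the drawer's middle when home; moves with bolt and drawer. Rod, straps and plate stay within 22 mm of the front. Pinch it from above, fingers left and right
- hammer_a: Planishing hammer, flat faces: ash handle, 14 mm thick at the grip, 22 mm butt; black and bright steel head 22 mm thick, 60 mm long across the handle; 170 mm long, 0.17 kg; may be absent. Origin at the grip by the head, on the underside, 11 mm below the handle's axis; x along the handle to the head (head's axis at +35 mm, far side +46, butt -125), z up. Pinch across the handle at the origin
- hammer_b: Raising hammer, cross peens: ash handle, 14 mm thick at the grip, 22 mm butt; black and bright steel head 22 mm thick, 60 mm long across the handle; 170 mm long, 0.17 kg; may be absent. Origin at the grip by the head, on the underside, 11 mm below the handle's axis; x along the handle to the head (head's axis at +35 mm, far side +46, butt -125), z up. Pinch across the handle at the origin
- hammer_c: Embossing hammer, ball faces: ash handle, 14 mm thick at the grip, 22 mm butt; black and bright steel head 22 mm thick, 60 mm long across the handle; 170 mm long, 0.17 kg; may be absent. Origin at the grip by the head, on the underside, 11 mm below the handle's axis; x along the handle to the head (head's axis at +35 mm, far side +46, butt -125), z up. Pinch across the handle at the origin
- hammer_d: Chasing hammer, flat and ball: ash handle, 14 mm thick at the grip, 22 mm butt; black and bright steel head 22 mm thick, 60 mm long across the handle; 170 mm long, 0.17 kg; may be absent. Origin at the grip by the head, on the underside, 11 mm below the handle's axis; x along the handle to the head (head's axis at +35 mm, far side +46, butt -125), z up. Pinch across the handle at the origin
- silver_bowl: Silver bowl 100 mm wide, 40 mm high. A bystander: leave it where it is. Origin: centre of its underside
- wax_ring: Cream-white wax ring 90 mm wide, 30 mm high, lying flat. A bystander: leave it where it is. Origin: centre of its underside
- raised_cup: Silver cup, upside down, a cone 72 mm wide and 52 mm high. A bystander: leave it where it is. Origin: centre of its underside
- pitch_tin: Round brass tin 84 mm wide, 66 mm high. A bystander: leave it where it is. Origin: centre of its underside
- chest_front (a point): Low hammer chest of dark wood with one drawer, fixed to the bench: 270 deep (x) x 340 wide (y) x 110 mm high. The point: middle of its front's lower edge, on the bench; x from front to back, y to the left facing the front. Drawer front between 30 mm stiles, flush with them; the top board is set back 17 mm. The bolt's keeper on the right stile stands 28 mm off the front, y -143 to -167
Not all that is in view belongs to the job. Leave any blue look-alike of the hammer_b alone.

How it is judged:
By the outcome, as a careful person would: the job done as asked, in the order asked, and still so for the second after the job is handed in, with the robot touching nothing.
Of hammer_a, hammer_b, hammer_c, hammer_d only 2 to 4 are there at a start; the rules pass over those that are not, and their reading is None.
At some moment in a run one of hammer_a, hammer_b, hammer_c, hammer_d may be knocked a few centimetres aside while the robot is not near it.
Once in a run the grip may slacken for a moment while it holds something.
It also fails if it takes over 210 s, if anything falls off the work surface, if the arm or the gripper's body presses on something with over 40 N, if the wrist force passes 120 N, or if a joint passes its speed limit or range.

## Robot

A 6-joint arm with a two-finger parallel gripper is mounted at the origin on the work surface. World frame = base frame: x ahead of the robot, y to its left, z up, the work surface at z = 0. Lengths are in mm, angles in rad, forces in N, time in s.
With the tool pointing down it reaches from about 325 to 875 mm from the base axis. Payload 4.4 kg.
Tool frame: the origin (TCP) lies on the centre line of the jaws, within the pads' length; the fingertips stand ahead of it and the grasp point (between the pads) lies 6 mm ahead of it (ctrl.tcp_to_tips is the z of the fingertips in the tool frame, in mm); z points along the fingers, y is the line along which they close (so a half turn about z gives the same grasp; the last joint's range is limited). The gripper opens to 85 mm and grips with 20 to 120 N. Pads are 22 mm wide; open, the fingers measure 114 mm over their backs; the gripper's body (76 mm by 85 mm) begins 54 mm behind the grasp point. The pads swing forward as they close: fully open they stand 13 mm farther back than shut.
Start: joints at [1.002, 0.207, 1.542, -0, 1.393, -0.15], TCP at [233.842, 525.305, 235.782] pointing down, gripper open.
Joint ranges: [-2.73, 2.73], [-0.86, 2.22], [0.23, 2.46], [-1.11, 4.25], [0.08, 2.63], [-2.82, 2.82]. Speed limits (rad/s): [2.79, 2.79, 3.14, 3.14, 3.14, 3.14].

## Interface

Orientations are given as a 3x3 rotation matrix whose columns are the frame's x, y, z axes.
In Python, from plant import ctrl, sensors, optics gives the robot as it stands. Calls block until the motion is done:
- ctrl.move_ptp(position, orientation): joint-space move of the TCP to a pose.
- ctrl.move_l(position, rot=None, vel=150, threshold=None): straight line of the TCP; rot=None keeps the orientation; vel is the mean speed in mm/s. With threshold (N) it stops when the force on the tool has changed by that much, and returns True; else False.
- ctrl.set_joints(angles): joint-space move.
- ctrl.gripper_to(opening, force=None): finger opening in mm; force is the grip in N (None keeps the last); returns when the fingers have stopped.
- ctrl.hold(seconds).
- ctrl.solve_ik(position, orientation): joint angles nearest the present ones, or None.
- sensors.read_state(): the state.
- optics.grab_frame(name): name is "side" or "top"; returns (picture, depth): 400x640x3 uint8, red, green, blue; 400x640 float32, mm along the optical axis (not along the pixel's ray), 0 where there is no reading.
- optics.camera_params(name): a dict with "mtx" (3x3 intrinsics, pixels), "R" (3x3) and "t" (3): a world point X has camera coordinates R X + t. Camera axes: x right, y down, z forward; pixel columns grow to the right and rows downward; lengths in mm; the calibration is good to about 2 mm. A picture is of the moment at which its call begins. camera_params takes no time and is no camera call.
A pose or a line that the arm cannot do raises ctrl.MotionError and nothing moves.
- ctrl.finish_job(): hands the job in; it is judged then, once.
The state is a dict: "t": time; "q": joint angles; "qvel": joint speeds; "tau": joint torques, N m; "eef_pos": TCP position; "eef_rot": TCP orientation; "force": force on the tool from outside, world axes, zero at the start; "wrist_torque": the same for the moment, N m; "grip_width": finger opening in mm; "grasp_force": force on a finger pad.
Only numpy, scipy, OpenCV 4.12 (cv2) and the standard library are available. Lean on these libraries where they do the work, as an engineer would, in place of code of your own. Each camera call takes 0.05 s, during which the arm holds its last target. There are 200 camera calls.

## Working session

There is one attempt and no reset: what is moved stays moved. The work goes in short steps, each a Python script; the robot and the scene stay as the last script left them, time stands still between calls to the robot, and variables do not carry over. Pictures are saved under pics/ and viewed, at most 14 in all, crops included, and the job is handed in when it is done.

```bash
ls; mkdir -p pics
python3 - <<'E'
from plant import ctrl, sensors, optics
import cv2, numpy as np
for n in ("top","side"):
    im,d=optics.grab_frame(n); cv2.imwrite(f"pics/{n}0.png",im[:,:,::-1]); np.savez(f"{n}0.npz",im=im,d=d)
    p=optics.camera_params(n); print(n,p["mtx"].round(1).tolist(),p["R"].round(3).tolist(),p["t"].round(1))
print(ctrl.tcp_to_tips, sensors.read_state())
E
```

```text
pics
top [[416.8, 0.0, 320.0], [0.0, 416.8, 201.7], [0.0, 0.0, 1.0]] [[0.026, -1.0, -0.001], [-0.997, -0.026, -0.068], [0.068, 0.003, -0.998]] [  60.7  530.9 1538.8]
side [[469.8, 0.0, 313.3], [0.0, 469.8, 199.0], [0.0, 0.0, 1.0]] [[-0.85, -0.527, 0.01], [-0.366, 0.577, -0.73], [0.379, -0.624, -0.683]] [ 473.5  202.  1599. ]
25.0 {'t': 0.1, 'q': array([ 1.00148979e+00,  2.07358190e-01,  1.54284648e+00,  1.75319481e-05,
        1.39352859e+00, -1.50526594e-01]), 'qvel': array([ 0.00120848, -0.00144365, -0.00284186,  0.00076814,  0.00031628,
       -0.00172817]), 'tau': array([-7.12667279e-04, -3.84087503e+01, -2.92548180e+01, -2.26039724e-04,
        4.80785136e-03,  4.70316820e-06]), 'eef_pos': array([233.46058345, 524.70900057, 234.71181438]), 'eef_rot': array([[-9.13584289e-01,  4.06647736e-01, -1.16842324e-03],
       [ 4.06649274e-01,  9.13582591e-01, -1.79367384e-03],
       [ 3.38057724e-04, -2.11381070e-03, -9.99997709e-01]]), 'force': array([ 0.88595011, -0.04016384, -0.48577829]), 'wrist_torque': array([ 0.01353848,  0.0257994 , -0.00380522]), 'grasp_force': 0.0, 'grip_width': 85.29024610345623}
```

View pics/top0.png

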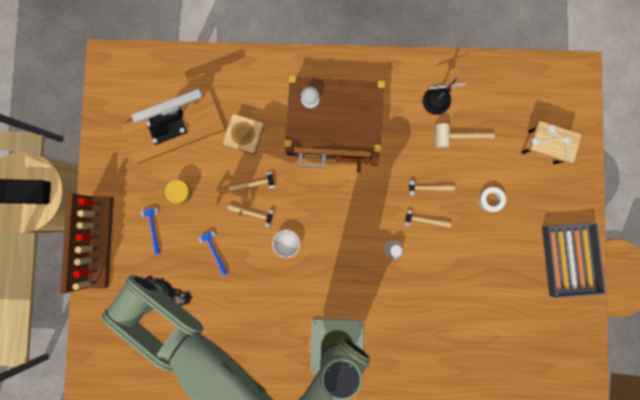

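View pics/side0.png

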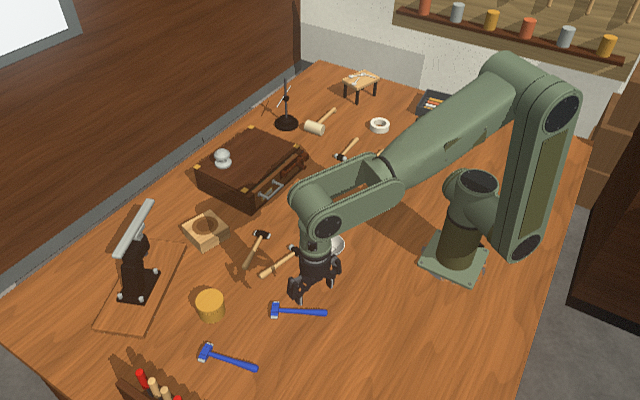

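The top view shows the chest (286–384, 78–165), four steel hammers with heads near (271,181), (270,217), (412,187) and (410,217), and two blue look-alikes. The pull is near (312,160) and the knob near (359,166). Next I'll measure these.

```bash
cat > h.py <<'E'
import numpy as np, cv2
from plant import ctrl, sensors, optics
def cam(n):
    p=optics.camera_params(n); return p["mtx"],p["R"],p["t"]
def cast(n,uv,z):
    K,R,t=cam(n); uv=np.atleast_2d(np.asarray(uv,float))
    d=np.c_[uv,np.ones(len(uv))]@np.linalg.inv(K).T@R; c=-R.T@t
    return c+d*((np.asarray(z)-c[2])/d[:,2])[:,None]
def proj(n,X):
    K,R,t=cam(n); c=(np.atleast_2d(X)@R.T+t)@K.T; return c[:,:2]/c[:,2:]
def cloud(n,d):
    K,R,t=cam(n); v,u=np.mgrid[:d.shape[0],:d.shape[1]]
    P=np.stack([u,v,np.ones_like(u)],-1)@np.linalg.inv(K).T*d[...,None]
    return (P-t)@R
def grab(n,name=None):
    im,d=optics.grab_frame(n)
    if name: cv2.imwrite(f"pics/{name}.png",im[:,:,::-1])
    return im,d,cloud(n,d)
E
python3 - <<'E'
from h import *
f=np.load("top0.npz"); im,d=f["im"],f["d"]; W=cloud("top",d); z=W[...,2]
print("bench noise",z[230:250,320:370].mean(),z[230:250,320:370].std())
m=((z>95)&(z<125)).astype(np.uint8); m[:, :270]=0;m[:,400:]=0;m[190:]=0
P=W[m>0]; print(len(P),np.median(P[:,2])); 
c=max(cv2.findContours(m,0,2)[0],key=cv2.contourArea)
pts=cast("top",c[:,0],110)[:,:2].astype(np.float32); r=cv2.minAreaRect(pts); print(r, cv2.boxPoints(r).round(1))
# front: points z in 60..90 ahead
Z=cv2.resize(np.clip(z[140:260,220:470]*2+20,0,255).astype(np.uint8),None,fx=3,fy=3,interpolation=0)
C=cv2.resize(im[140:260,220:470][:,:,::-1],None,fx=3,fy=3,interpolation=cv2.INTER_CUBIC)
cv2.imwrite("pics/crop0.png",C[:290].copy() if 0 else np.vstack([C[:290],cv2.cvtColor(Z,8)[:290]]))
E
```

```text
bench noise 6.4889311861542645 99.23980558323821
6595 109.94268904727194
((826.2699584960938, 30.224502563476562), (341.7743835449219, 283.5201416015625), 88.15740203857422) [[ 679.1 -136. ]
 [ 962.5 -145.1]
 [ 973.5  196.5]
 [ 690.1  205.6]]
```

View pics/crop0.png

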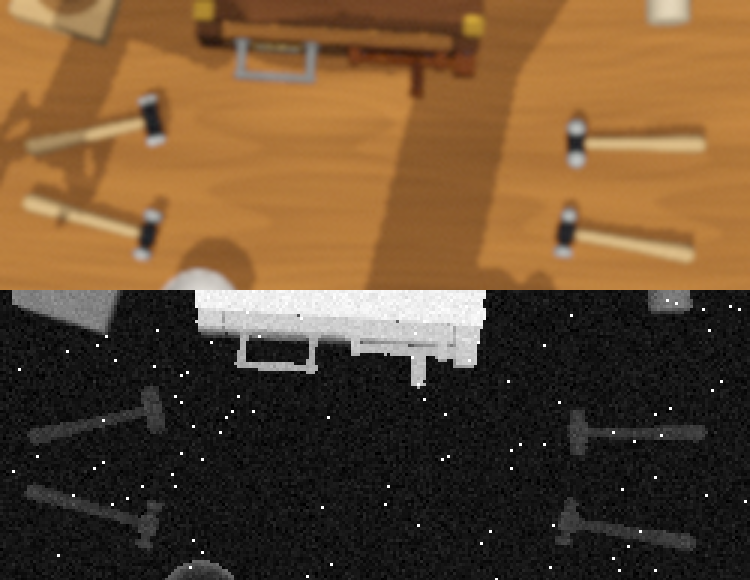

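The depth crop is clean: the pull spans (299–325, 164), the knob ends at (359,167), and all four hammers stand out in the height map.

```bash
cat >> h.py <<'E'
def hammers(im,W):
    """origin xy (grip by head), yaw of handle->head for each non-blue hammer seen from the top"""
    z=cv2.medianBlur(W[...,2].astype(np.float32),3)
    m=((z>6)&(z<34)).astype(np.uint8); out=[]
    n,L,S,C=cv2.connectedComponentsWithStats(m,connectivity=8)
    for i in range(1,n):
        if not 120<S[i,4]<600: continue
        v,u=np.nonzero(L==i); px=im[v,u].astype(int)
        if np.mean(px[:,2]>px[:,0]+40)>.3: continue
        P=cast("top",np.c_[u,v],14)[:,:2]; r=cv2.minAreaRect(P.astype(np.float32))
        if not (140<max(r[1])<200 and 45<min(r[1])<80): continue
        # handle = least wide half: axis by PCA of points in tail
        c=P.mean(0); a=np.linalg.svd(P-c)[2][0]
        s=(P-c)@a; w=[np.ptp(((P-c)@[-a[1],a[0]])[q]) for q in (s<s.min()+35,s>s.max()-35)]
        if w[0]>w[1]: a=-a; s=-s
        h=s<s.max()-38; cc=P[h].mean(0); b=np.linalg.svd(P[h]-cc)[2][0]; b*=np.sign(b@a)
        s=(P-cc)@b; mid=(np.percentile(s,99.5)+np.percentile(s,.5))/2
        o=cc+b*(mid+39.5)      # middle of the length is at -39.5 in the hammer frame
        out.append((o[0],o[1],np.arctan2(b[1],b[0]),np.ptp(s)))
    return out
E
python3 - <<'E'
from h import *
f=np.load("top0.npz"); im,d=f["im"],f["d"]; W=cloud("top",d)
for h in hammers(im,W): print("ham",np.round(h,2),proj("top",[h[0],h[1],11]).round())
z=cv2.medianBlur(W[...,2].astype(np.float32),3)
ok=abs(W[...,2]-z)<8
def show(t,sel):
    P=W[sel&ok]; print(t,len(P),P.min(0).round(1),P.max(0).round(1),np.median(P,0).round(1))
S=np.zeros(z.shape,bool)
a=S.copy(); a[162:172,296:330]=1; show("bar",a&(z>60)&(z<90))
a=S.copy(); a[160:176,354:366]=1; show("knobtop",a&(z>60)&(z<95))
P=W[a&ok&(z>60)&(z<95)]; print(P.round(0)[:40].tolist())
a=S.copy(); a[70:175,280:400]=1; P=W[a&ok&(abs(z-110)<4)]; r=cv2.minAreaRect(P[:,:2].astype(np.float32)); print(cv2.boxPoints(r).round(1),r)
a=S.copy(); a[225:260,265:305]=1; show("bowl",a&(z>15)&(z<60))
E
```

```text
ham [600.04 295.09  -1.32 171.28] [[262. 182.]]
ham [ 592.81 -304.52    1.62  172.69] [[421. 188.]]
ham [473.69 295.45  -1.81 171.2 ] [[261. 215.]]
ham [ 476.73 -291.44    1.42  174.28] [[417. 218.]]
bar 77 [651.7  59.5  67.5] [669.7 154.   82.5] [658.2 102.9  75.5]
knobtop 68 [638.6 -85.3  71.9] [679.9 -44.3  92.9] [666.5 -62.6  84.5]
[[678.0, -44.0, 84.0], [679.0, -48.0, 80.0], [678.0, -51.0, 85.0], [679.0, -55.0, 84.0], [679.0, -59.0, 81.0], [680.0, -63.0, 80.0], [679.0, -66.0, 85.0], [679.0, -69.0, 86.0], [679.0, -73.0, 83.0], [680.0, -77.0, 80.0], [679.0, -80.0, 86.0], [679.0, -84.0, 86.0], [676.0, -45.0, 79.0], [676.0, -48.0, 79.0], [675.0, -52.0, 84.0], [675.0, -55.0, 86.0], [675.0, -59.0, 86.0], [675.0, -62.0, 85.0], [675.0, -66.0, 86.0], [675.0, -69.0, 85.0], [676.0, -74.0, 81.0], [676.0, -77.0, 80.0], [676.0, -80.0, 85.0], [676.0, -84.0, 82.0], [671.0, -59.0, 86.0], [672.0, -62.0, 85.0], [671.0, -66.0, 86.0], [672.0, -70.0, 86.0], [674.0, -85.0, 72.0], [668.0, -56.0, 82.0], [668.0, -59.0, 81.0], [668.0, -62.0, 87.0], [668.0, -66.0, 84.0], [669.0, -70.0, 80.0], [665.0, -56.0, 80.0], [665.0, -60.0, 78.0], [663.0, -62.0, 90.0], [664.0, -66.0, 89.0], [660.0, -55.0, 86.0], [660.0, -58.0, 91.0]]
[[ 707.  -136.6]
 [ 964.2 -146.4]
 [ 977.1  194.7]
 [ 720.   204.5]] ((842.0806884765625, 29.057510375976562), (341.3718566894531, 257.3485107421875), 87.8233642578125)
bowl 295 [325.4 147.2   9.3] [437.6 273.1  43.2] [370.6 201.   26.7]
```

```bash
cat >> h.py <<'E'
F=np.array([698.5,34.4,0]); YAW=-0.037
ex=np.array([np.cos(YAW),np.sin(YAW),0]); ey=np.array([-ex[1],ex[0],0]); ez=np.array([0,0,1.])
def chest(x,y,z): return F+x*ex+y*ey+z*ez
def down(yv):
    """tool pointing down, fingers closing along yv (either sign, whichever keeps joint 6 near 0)"""
    yv=np.asarray(yv,float); return np.c_[np.cross(yv,-ez),yv,-ez]
def best(p,yv):
    c=[(abs(q[5]),s) for s in (1,-1) if (q:=ctrl.solve_ik(p,down(s*np.asarray(yv)))) is not None]
    return down(min(c)[1]*np.asarray(yv))
def st():
    s=sensors.read_state(); return s["eef_pos"],s["force"],s["grip_width"],s["grasp_force"],s["t"]
def up(z=None):
    p=st()[0].copy(); p[2]=z; ctrl.move_l(p)
E
cat > s1.py <<'E'
from h import *
a=chest(-42,-100,200); R=best(a,ey); ctrl.gripper_to(45,50); ctrl.move_ptp(a,R)
print(ctrl.move_l(chest(-42,-100,84),vel=120,threshold=15),st())
ctrl.gripper_to(0,50); p=st()[0]; print(st(), (p-F)@ey)
E
cat > s2.py <<'E'
from h import *
p0=st()[0].copy(); y0=0.
def go(dy,th): # absolute y offset from p0
    h=ctrl.move_l(p0+dy*ey,vel=25,threshold=th); p,f,w,g,t=st(); y=(p-p0)@ey
    print(f"to {dy:.1f} hit {h} y {y:.2f} f {f@ey:.1f} w {w:.1f} g {g:.0f} t {t:.1f}"); return h,y
y=0
for k in range(6):
    h,y=go(y+24 if k==0 else 46.,35)
    if not h: break
    h,y=go(y-10.5,35)
E
python3 s1.py; ls
```

```text
False (array([653.80366941, -64.17439968,  85.17680477]), array([ 0.63967397, -0.04237394,  0.11930167]), 45.02120097048619, 0.0, 4.2583)
(array([653.75286239, -61.9312635 ,  85.53328679]), array([0.24536832, 4.22535049, 3.02205979]), 10.536875835375609, 45.82576632499695, 4.6833) -97.92059862441748
h.py
pics
s1.py
s2.py
side0.npz
top0.npz
```

Run:
```python
from h import *
im,d,W=grab("side"); u,v=proj("side",chest(-42,-100,78))[0].astype(int); print(u,v)
cv2.imwrite("pics/knob.png",cv2.resize(im[v-60:v+40,u-70:u+70][:,:,::-1],None,fx=5,fy=5,interpolation=2))
```

```text
301 165
```

View pics/knob.png

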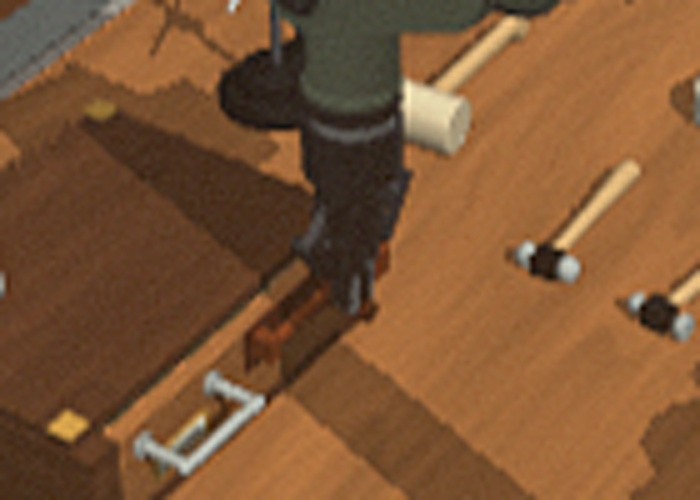

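The fingers straddle the knob, whose end shows near (370,313), but a width of 10.5 mm suggests the grip is off-axis. I'll reopen, go lower and regrip.

Run:
```python
from h import *
for z in (78,):
    ctrl.gripper_to(40); print(ctrl.move_l(chest(-42,-98,z),vel=60,threshold=15)); ctrl.gripper_to(0,50); p,f,w,g,t=st(); print(p,f,w,g,(p-F)@ey)
```

```text
False
[652.92039607 -61.73479876  78.17547359] [-0.09138127  0.39131965  1.03252374] 13.753827099159771 48.99987280368805 -97.75506257590564
```

```bash
python3 s2.py
```

```text
to 24.0 hit False y 11.14 f -28.6 w 13.8 g 50 t 6.8
```

The arm is compliant: it stalled at 11 mm with 29 N, which is the first jam. I'll stroke in small increments using the measured position and force.

```bash
cat > s2.py <<'E'
from h import *
import sys
p0=st()[0].copy(); b0=float(sys.argv[1])   # known bolt y offset of the present pose
p0-=b0*ey; zt=78
def stroke(target,lim=24,step=3):
    p=st()[0]; y=(p-p0)@ey; s=np.sign(target-y); c=y
    while True:
        c+=s*step; q=p0+c*ey; q[2]=zt; ctrl.move_l(q,vel=40)
        p,f,w,g,t=st(); y=(p-p0)@ey
        if s*(y-target)>=-.2: r="reached"; break
        if -s*(f@ey)>lim: r="JAM"; break
        if abs(c)>75: r="cmd limit"; break
    print(f"target {target:.1f} {r} y {y:.2f} cmd {c:.1f} f {f.round(1)} w {w:.1f} g {g:.0f} t {t:.1f}"); return r,y
y=b0
for k in range(6):
    y=stroke(y-10)[1]
    r,y=stroke(45.5)
    if r=="reached" or y>42: break
E
python3 s2.py 11.1
```

```text
target 1.1 reached y 0.11 cmd -3.9 f [-1.1 10.4  3.3] w 13.7 g 51 t 8.4
target 45.5 JAM y 16.68 cmd 30.1 f [ -3.6 -30.6  -1.7] w 13.7 g 51 t 11.0
target 6.7 reached y 5.70 cmd 1.7 f [-0.4  9.7  2.7] w 13.7 g 52 t 12.5
target 45.5 JAM y 21.97 cmd 32.7 f [ -4.  -24.    0.5] w 13.7 g 52 t 14.8
target 12.0 reached y 10.95 cmd 7.0 f [-0.8  9.7  3.3] w 13.6 g 52 t 16.3
target 45.5 JAM y 27.68 cmd 40.9 f [ -4.8 -29.1   0.9] w 13.6 g 52 t 18.9
target 17.7 reached y 16.42 cmd 12.7 f [-0.9  9.   3.8] w 13.5 g 52 t 20.5
target 45.5 reached y 45.67 cmd 49.4 f [-2.9 -8.2  4.1] w 14.0 g 52 t 23.3
```

```bash
cat > s3.py <<'E'
from h import *
# draw bolt firmly to its end, let go
p=st()[0].copy(); p[2]=78; ctrl.move_l(p+7*ey,vel=40); q,f,w,g,t=st(); print("bolt end", (q-F)@ey+97.75, f.round(1))
ctrl.gripper_to(40); up(190)
a=chest(-42,72,190); R=best(a,ex); ctrl.gripper_to(36,50); ctrl.move_ptp(a,R)
print(ctrl.move_l(chest(-42,72,75),vel=120,threshold=15),st()[:3])
ctrl.gripper_to(0,50); p,f,w,g,t=st(); print("grip",(p-F)@ex,(p-F)@ey,f.round(1),w,g)
p0=chest(-42+( (p-F)@ex+42),72,75)
ctrl.move_l(p0-60*ex,vel=60); p,f,w,g,t=st(); print((p-F)@ex,f.round(1),w,g,t)
E
python3 s3.py
```

```text
bolt end 46.32535674513072 [ -3.3 -13.4   3.1]
False (array([660.19779265, 107.93904555,  76.22348085]), array([ 0.1519103 , -0.01650097,  0.77767318]), 35.7083088966684)
grip -44.09371114588915 72.10118292686572 [-8.2 -0.6  7.7] 7.05761853329619 49.04163479804993
-104.23545055731282 [ 0.5 -0.8  6.7] 7.1605248677988955 49.60608780384064 28.9583
```

Run:
```python
from h import *
ctrl.move_l(chest(-254,72,75),vel=110); p,f,w,g,t=st(); print((p-F)@ex,f.round(1),w,g)
ctrl.move_l(chest(-259,72,75),vel=40); p,f,w,g,t=st(); print((p-F)@ex,f.round(1),w,g)
ctrl.gripper_to(36); p,f,w,g,t=st(); print((p-F)@ex,f.round(1)); up(230)
ctrl.move_ptp([330,250,330],down([0,1,0]))
im,d,W=grab("top","top1"); np.savez("top1.npz",im=im,d=d)
for h in hammers(im,W): print("ham",np.round(h,2))
cv2.imwrite("pics/crop1.png",cv2.resize(im[120:260,220:470][:,:,::-1],None,fx=3,fy=3,interpolation=2)); print(st()[4])
```

```text
-253.96868129243134 [ 0.8 -1.3 11.3] 6.875739659982557 49.984615445137024
-254.4617636456908 [12.4 -1.2 -2.2] 7.031592109537567 49.52073276042938
-260.86662580586585 [ 0.5 -0.1  0.5]
ham [599.91 295.34  -1.32 172.05]
ham [ 593.06 -303.05    1.61  172.63]
ham [473.59 294.59  -1.81 173.66]
ham [ 476.48 -292.94    1.42  171.18]
33.5083
```

View pics/crop1.png

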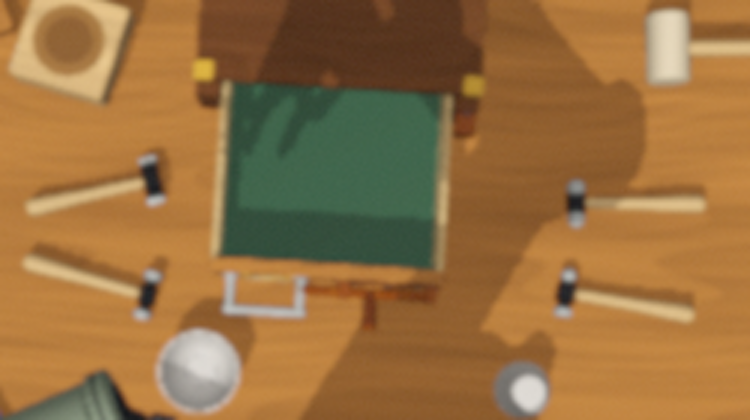

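Drawer is fully open, with green felt at (220–445, 85–265) in the crop and all four hammers in place. I'll put the first one away and check.

```bash
cat > s4.py <<'E'
from h import *
import sys
SL=[(93,0),(31,1),(-31,0),(-93,1)]   # slot: y in drawer, 1 = head to the front
LAST=[(599.9,295.3,-1.32),(473.6,294.6,-1.81),(593,-303,1.61),(476.5,-293,1.42)]
def task(i):
    im,d,W=grab("top"); L=LAST[i]; yw=L[2]; o=np.array([L[0],L[1],0])
    H=[h for h in hammers(im,W) if np.hypot(h[0]-L[0],h[1]-L[1])<100]
    if H: h=min(H,key=lambda h:np.hypot(h[0]-L[0],h[1]-L[1])); o=np.array([h[0],h[1],0]); yw=h[2]
    print("hammer",i,"seen" if H else "NOT SEEN",o.round(1),round(yw,2))
    y,fr=SL[i]; ty=YAW+np.pi*fr; t=chest(-194+(75 if fr else 138),y,0)
    perp=lambda a:np.array([-np.sin(a),np.cos(a),0]); c=[]
    for s in (1,-1):
        qs=[ctrl.solve_ik(p+190*ez,down(s*perp(a))) for p,a in ((o,yw),(t,ty))]
        if all(q is not None for q in qs): c.append((max(abs(q[5]) for q in qs),s))
    s=min(c)[1]; A,B=down(s*perp(yw)),down(s*perp(ty))
    ctrl.gripper_to(50,70); ctrl.move_ptp(o+160*ez,A)
    print(" touch",ctrl.move_l(o+28*ez,vel=130,threshold=12),st()[0].round(1))
    ctrl.gripper_to(0,70); p,f,w,g,tt=st(); print(" grip w %.1f g %.0f"%(w,g),f.round(1))
    up(190); p,f,w,g,tt=st(); print(" lifted w %.1f g %.0f"%(w,g),f.round(1))
    ctrl.move_ptp(t+190*ez,B); p,f,w,g,tt=st(); print(" over w %.1f g %.0f"%(w,g),f.round(1))
    if g<15: print("LOST"); return False
    ctrl.move_l(t+75*ez,vel=130); print(" down",ctrl.move_l(t+58*ez,vel=40,threshold=8),st()[0].round(1))
    ctrl.gripper_to(36); up(200); print(" t",st()[4]); return True
if __name__=="__main__":
    for i in map(int,sys.argv[1:]):
        if not task(i): break
    ctrl.move_ptp([330,0,330],down([0,1,0]))
    im,d,W=grab("top","after"+sys.argv[-1])
    cv2.imwrite(f"pics/c_after{sys.argv[-1]}.png",cv2.resize(im[120:260,220:470][:,:,::-1],None,fx=3,fy=3,interpolation=2))
E
python3 s4.py 0
```

```text
hammer 0 seen [600.3 295.1   0. ] -1.32
 touch False [601.3 295.5  29.3]
 grip w 0.1 g 0 [-0.6  0.   1.1]
 lifted w -0.1 g 0 [ 0.5  0.1 -0.2]
 over w 0.1 g 0 [-0.8  0.2  0.2]
LOST
```

View pics/c_after0.png

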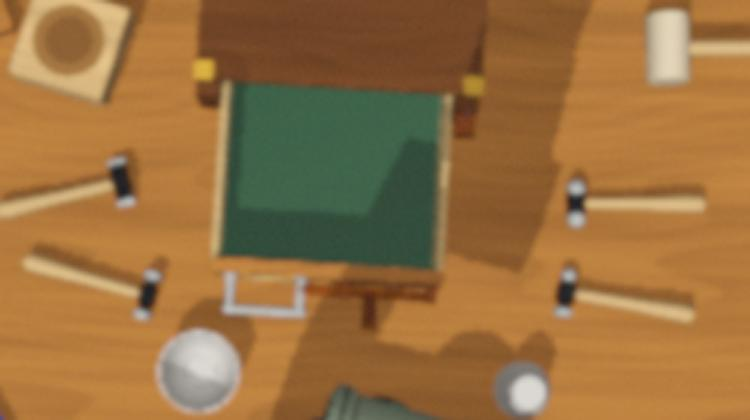

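Hammer 0 was missed; its head has moved to crop (120,182), about 37 mm to the left. That could be a knock or a squeeze-out. I'll find the bench by touch with the fingers around the handle and look.

```bash
cat > s5.py <<'E'
from h import *
im,d,W=grab("top"); h=[h for h in hammers(im,W) if h[0]>540 and h[1]>200][0]; print(np.round(h,2))
o=np.array([h[0],h[1],0]); n=np.array([-np.sin(h[2]),np.cos(h[2]),0])
A=best(o+160*ez,n); ctrl.gripper_to(34,40); ctrl.move_ptp(o+160*ez,A); ctrl.move_l(o+34*ez,vel=130)
print(ctrl.move_l(o+10*ez,vel=20,threshold=6),st()[:2])
p=st()[0].copy(); p[2]+=3; ctrl.move_l(p,vel=40)
im,d,W=grab("side"); u,v=proj("side",o+15*ez)[0].astype(int); im1=im[v-50:v+40,u-60:u+60].copy()
ctrl.gripper_to(20); print(st()[:4])
ctrl.gripper_to(0,50); print(st()[:4])
im,d,W=grab("side"); im2=im[v-50:v+40,u-60:u+60]
cv2.imwrite("pics/grip0.png",cv2.resize(np.hstack([im1,im2])[:,:,::-1],None,fx=3.3,fy=3.3,interpolation=2))
E
python3 s5.py
```

```text
[596.42 333.71  -1.31 176.69]
False (array([596.59453815, 333.79237303,  10.24798128]), array([ 0.60270917, -0.68773202,  0.35442654]))
(array([596.5184258 , 333.75496002,  13.14702496]), array([ 0.35934979, -0.73401856,  0.6537854 ]), 19.384259250632, 0.0)
(array([596.67989604, 333.85767218,  13.39322629]), array([0.49831784, 0.16150998, 0.50454232]), 11.67743245581378, 49.34888184070587)
```

View pics/grip0.png

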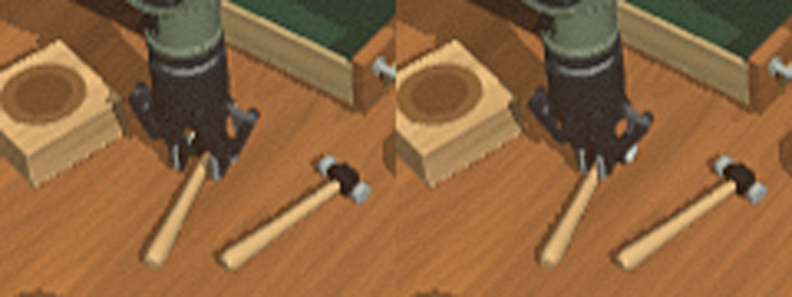

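The fingertips are higher than I assumed (no contact at TCP z = 10). At z = 13 the pads hold the handle properly with 49 N. I'll continue with this one held.

```bash
python3 - <<'E'
s=open("s4.py").read()
s=s.replace("o+28*ez","o+14*ez").replace("t+58*ez","t+44*ez").replace("t+75*ez","t+62*ez").replace("(599.9,295.3,-1.32)","(596.4,333.7,-1.31)")
s=s.replace('''    ctrl.gripper_to(50,70); ctrl.move_ptp(o+160*ez,A)
''','''    if not held: ctrl.gripper_to(40,70); ctrl.move_ptp(o+160*ez,A)
''').replace("task(i):\n    im","task(i,held=False):\n    im",1).replace("not task(i)","not task(i,'h' in sys.argv[1])").replace("map(int,sys.argv[1:])","map(int,sys.argv[2:])")
s=s.replace("    if H:","    if held: H=[]\n    if H:")
open("s4.py","w").write(s)
E
python3 s4.py h 0
```

```text
hammer 0 NOT SEEN [596.4 333.7   0. ] -1.31
 touch False [596.  333.5  13.5]
 grip w 10.6 g 70 [ 0.6 -0.3 -1.3]
 lifted w 10.4 g 70 [-0.9  0.1 -2.7]
 over w 10.5 g 71 [ 0.7 -1.  -1. ]
 down False [645.7 129.4  43.6]
 t 52.8833
```

View pics/c_after0.png

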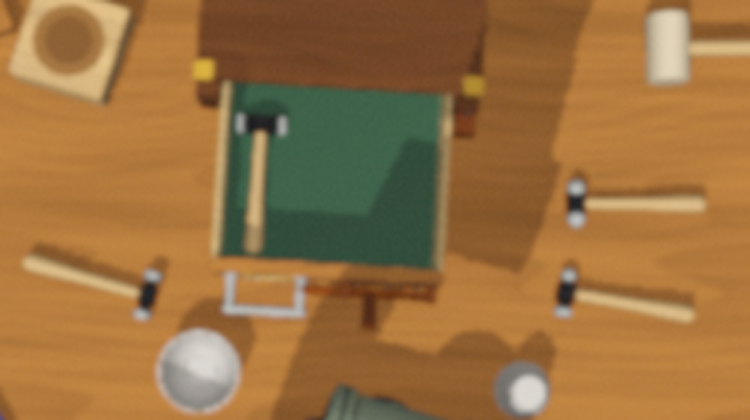

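Hammer 0 lies in the drawer's left slot, head to the back (crop (262,123)). Now the others, one check at the end.

```bash
python3 s4.py n 1 2 3
```

```text
hammer 1 seen [473.3 295.6   0. ] -1.82
 touch False [474.2 295.9  15. ]
 grip w 10.4 g 68 [-2.  -0.9  6.4]
 lifted w 10.2 g 68 [-0.1  0.1 -1.3]
 over w 10.0 g 68 [-0.1 -0.5 -1. ]
 down True [580.9  69.8  45.3]
 t 63.775
hammer 2 seen [ 593.5 -303.     0. ] 1.6
 touch False [ 594.5 -303.6   15.3]
 grip w 9.8 g 69 [-0.5  0.1  6.7]
 lifted w 10.3 g 68 [-1.1 -0.4 -2.6]
 over w 9.9 g 68 [-0.4 -0.2 -1.2]
 down True [641.6   5.5  45.5]
 t 73.9
hammer 3 seen [ 476.3 -292.9    0. ] 1.43
 touch False [ 477.1 -293.5   14.9]
 grip w 10.1 g 68 [-1.5  1.5  6.7]
 lifted w 9.9 g 68 [ 0.3 -0.3 -2. ]
 over w 10.1 g 68 [ 0.9 -0.4 -1.8]
 down True [576.5 -54.1  45.3]
 t 83.1833
```

View pics/c_after3.png

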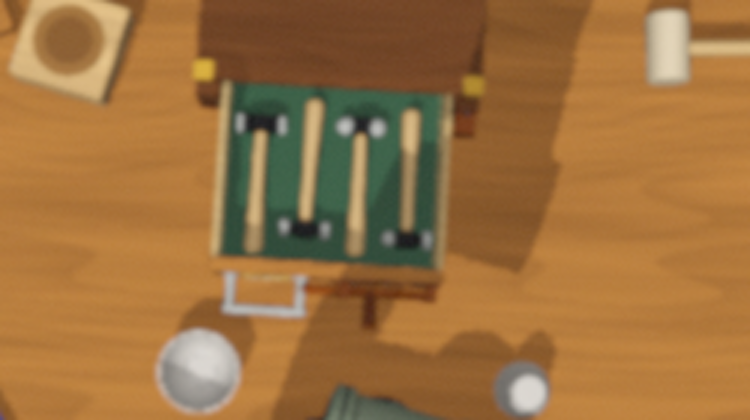

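All four hammers lie in the drawer, alternating, at crop x 255, 310, 358 and 408. Next I'll shut the drawer and shoot the bolt.

```bash
cat > s6.py <<'E'
from h import *
a=chest(-254,72,200); R=best(a,ex); ctrl.gripper_to(36,50); ctrl.move_ptp(a,R)
print(ctrl.move_l(chest(-254,72,74),vel=120,threshold=15)); ctrl.gripper_to(0,50); p,f,w,g,t=st(); print("grip",(p-F)@ex,w,g)
ctrl.move_l(chest(-60,72,74),vel=80)
c=-52
while c<-20:
    c+=4; ctrl.move_l(chest(c,72,74),vel=40); p,f,w,g,t=st()
    if -(f@ex)>15: break
print("shut",(p-F)@ex,c,f.round(1),w,t)
ctrl.gripper_to(36); up(190)
a=chest(-42,-52,190); R=best(a,ey); ctrl.gripper_to(45,50); ctrl.move_ptp(a,R)
print(ctrl.move_l(chest(-42,-52,78),vel=120,threshold=15)); ctrl.gripper_to(0,50); p,f,w,g,t=st(); print("knob",(p-F)@ey,w,g)
y=(p-F)@ey
while y>-125:
    y-=4; ctrl.move_l(chest(-42,y,78),vel=50); p,f,w,g,t=st()
    if f@ey>22: break
print("bolt",(p-F)@ey,y,f.round(1),w,t)
ctrl.gripper_to(40); up(200); ctrl.move_ptp([330,0,330],down([0,1,0]))
for n in ("top","side"): im,d,W=grab(n,n+"_end")
im=cv2.imread("pics/top_end.png"); im2=cv2.imread("pics/side_end.png")
cv2.imwrite("pics/end.png",np.vstack([cv2.resize(im[120:200,250:430],None,fx=3.5,fy=3.5,interpolation=2),cv2.resize(im2[110:200,190:370],None,fx=3.5,fy=3.5,interpolation=2)]))
E
python3 s6.py
```

```text
False
grip -253.38573983528252 7.28891809449716 49.10503149032593
shut -43.87330821179635 -36 [-22.3   0.4  23.1] 7.246044340653774 91.5667
False
knob -51.88981007868303 13.716317664734657 49.13614332675934
bolt -98.61829137043422 -111.88981007868303 [ 2.3 30.7  7.4] 13.930250714281105 99.5917
```

View pics/end.png

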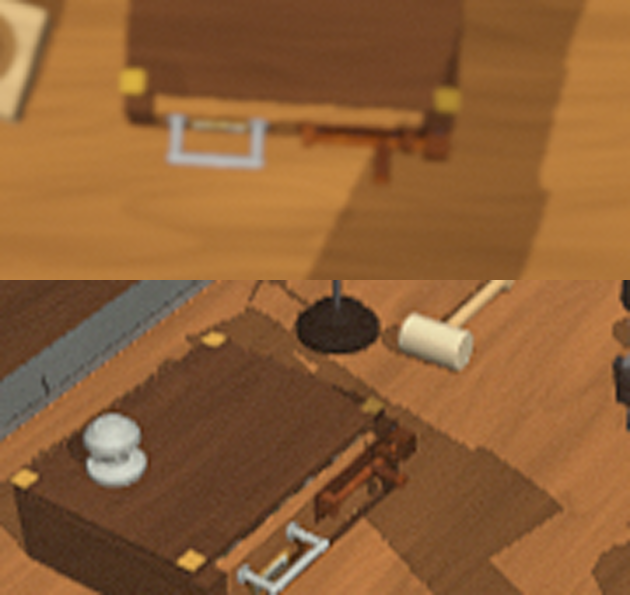

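The drawer is shut (pull back at its starting position). The bolt was pressed to its end stop at 31 N and the knob is at home (crop (381,165)).

```bash
python3 -c "
from plant import ctrl
ctrl.hold(0.5); print(ctrl.finish_job())"
```

```text
the job is handed in; nothing more can be done
None
```

I worked the bolt free, put all four steel hammers in the drawer, pushed it shut, slid the bolt home and handed the job in at about 100 s; the first grasp missed one hammer, which was then found about 37 mm aside and picked up on the second try.

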